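Gauge the depth of a blind bore with a depth rod

ROBOT

A 6-joint arm with a two-finger parallel gripper is mounted at the origin on the work surface. World frame = base frame: x ahead of the robot, y to its left, z up, the work surface at z = 0. Lengths are in mm, angles in rad, forces in N, time in s.
With the tool pointing down it reaches from about 350 to 775 mm from the base axis. Payload 7.3 kg.
Tool frame: the origin (TCP) lies at the very end of the fingers, on their centre line; the grasp point (between the pads) lies 19 mm behind it; z points along the fingers, y is the line along which they close (so a half turn about z gives the same grasp; the last joint's range is limited). The gripper opens to 92 mm and grips with 3 to 60 N. Pads are 19 mm wide; open, the fingers measure 130 mm over their backs; the gripper's body (75 mm by 190 mm) begins 47 mm behind the grasp point.
Start: joints at [-0.146, 0.342, 1.524, -0, 1.275, -0.146], TCP at [525.019, 0.019, 226.741] pointing down, gripper open.
Joint ranges: [-2.53, 2.53], [-0.77, 2.02], [0.04, 2.7], [-1, 4.14], [0.28, 2.66], [-3.11, 3.11]. Speed limits (rad/s): [2.57, 2.57, 3.14, 3.14, 3.14, 3.14].

INTERFACE

Orientations are given as [roll, pitch, yaw] about the fixed x, y, z axes, in that order (R = Rz(yaw) Ry(pitch) Rx(roll)).
In Python, from plant import bot gives the robot as it stands.
- The arm moves only by the tool send_rows, never from a script. Its argument "rows" is a list of rows, each an object of numbers: "x", "y", "z": the shift along the tool's x, y, z in units of 0.2 m (1.0 is 0.2 m); "ax", "ay", "az": the turn, a rotation vector about the tool's x, y, z in units of 60 degrees (1.0 is 60 degrees); "jaw": the opening, from -1 (shut) to 1 (fully open), so that 0 is half open. In form: [{"x": .., "y": .., "z": .., "ax": .., "ay": .., "az": .., "jaw": ..}, ...]. A call has exactly 10 rows; each row is the pose to reach, as a shift and turn from the pose commanded when the call began, along the tool's axes at that moment; what a row does not reach only later rows make up. A row lasts 1/8 s, in which the tool goes at most 62.5 mm and 10.7 degrees, less where a joint would pass 70% of its speed; a pose out of reach is approached as far as the arm can. A call with a number of a shift or a turn outside -1 to 1 is refused whole. A call with a gripper value outside its range is refused whole. The fingers move at their own pace and stop on an object; the grip force is fixed at half the most. Time passes only in rows, so rows that repeat a pose let the fingers close, or fill a call up. It gives the time, the measured TCP pose, the force, the opening and the grip force at its end, in the units of the state.
- bot.get_obs(): the state, without advancing time (a new reading comes with each control period).
- bot.capture(name): name is "scene" or "side" or "wrist"; returns (picture, depth): 400x640x3 uint8, red, green, blue; 400x640 float32, mm along the optical axis (not along the pixel's ray), 0 where there is no reading.
- bot.camera_model(name): a dict with "vertical_fov" (degrees; the focal length in pixels is half the picture's height over the tangent of half this angle, whatever the lens; pixels are square), "cx", "cy" (the principal point, pixels), "R" (3x3) and "t" (3): a world point X has camera coordinates R X + t; the wrist camera has in their place "T_tool_cam" (4x4, takes a point from camera to tool coordinates, whose origin is the TCP and whose axes are the flange's). Camera axes: x right, y down, z forward; pixel columns grow to the right and rows downward; lengths in mm; the calibration is good to about 2 mm. A picture is of the moment at which its call begins: read the wrist's pose just before it. camera_model takes no time and is no camera call.
- bot.close_job(): hands the job in; it is judged then, once.
The state is a dict: "time": time; "joint_positions": joint angles; "dq": joint speeds; "tau": joint torques, N m; "tool_pos": TCP position; "tcp_rot": TCP orientation; "contact_force": force on the tool from outside, world axes, zero at the start; "moment": the same for the moment, N m; "grip_width": finger opening in mm; "finger_force": force on a finger pad.
Only numpy, scipy, OpenCV 4.12 (cv2) and the standard library are available. Lean on these libraries where they do the work, as an engineer would, in place of code of your own. Each camera call takes 0.05 s, during which the arm holds its last target. There are 200 camera calls.

TASK

Take the depth rod from its rest and slide it, plain end first, into the blind bore of the clamped steel block until it bottoms, without pressing hard on its floor (keep below 25 N). Only then slide the upright stop of the measuring fixture along its scale until it just meets the rod's outer end, so that it records the exposed length, and let go. Leave the rod bottomed in the bore and do not disturb the things standing around.

Things in the scene. Friction and masses are not known exactly. Their poses are not given: they have to be found in the camera images.
- fixture: Measuring fixture fixed to the bench: aluminium base plate 70 mm (x) by 310 mm (y) by 10 mm thick; origin = centre of the plate's underside, z up, y along the bore axis. At its +y end a clamped steel block, 50 mm wide (x), 80 mm long (y = +70 to +150 mm), top at 80 mm above the bench and a level blind bore running in +y.
- mouth (a point): Centre of the bore's mouth in the block's face, 45 mm above the bench. Axes as fixture: the rod goes in along +y. The bore is round, 15 mm in diameter, with a 3 mm chamfer; its depth lies between 30 and 60 mm, differs every time and is not told: it must be felt. Its floor is rigid.
- vrest (a point): Point on the bore axis above the fixture's fixed V rest, which is 12 mm long, 56 mm before the mouth (50 to 62 mm). A 45 degree V, arms spreading to 14 mm each side and up to about 6 mm above the bore axis; the 12 mm shank lying in it is 0.5 mm below the bore axis, so it enters the bore without touching.
- cursor (a joint): Sliding stop on the fixture's rail, value in m: 0 = farthest from the block (face 205 mm before the mouth), grows towards the block, at most 0.12. Starts between 0 and 0.025. Stays where left; slides with about 2 N of friction.
- cursor_face (a point): Middle of the stop's face that looks to the block (+y), on the bore axis in x, 45 mm above the bench; axes as fixture. The stop is an upright aluminium tab 24 mm wide (x), 12 mm thick (y, behind this face), top 90 mm above the bench (45 mm above this point): pinch it across its 24 mm width from above, above the height of the rod.
- rod: Depth rod, loose, steel, about 0.11 kg, 160 mm long: polished, slippery plain shank of 12 mm diameter (friction about 0.25) with a slightly tapered tip, and a thicker head of 18 mm diameter and 30 mm length at the other end. Origin on its axis at mid length, x along the axis towards the tip. Head from x = -80 to -50 mm; centre of mass near x = -13 mm. It starts lying level on its rest.
- rod_tip (a point): Centre of the rod's tip (plain end), x = +80 mm on rod.
- rod_end (a point): Centre of the flat outer end of the rod's head, x = -80 mm on rod.
- rod_rest: Grey plastic rest fixed to the bench, plate 120 by 45 mm, 8 mm thick, with two V supports up to about 46 mm above the bench; x along the rod. Origin on its underside below the rod's middle. It carries the rod with its axis 40 mm above the bench, under the shank at x = -41 to -29 mm and x = +39 to +51 mm; the head stands free.
- mount_a: Bystander: white mounted specimen puck, 30 mm diameter, 20 mm high, origin under its centre.
- mount_b: Bystander: grey mounted specimen puck, 30 mm diameter, 20 mm high, origin under its centre.
- wash_bottle: Bystander: white plastic wash bottle, 60 mm diameter, 150 mm high, origin under its centre.

How it is judged (in metres and radians):
On the way, in this order (a step that is already met when the one before it is completed fails the run):
1. the rod's tip is in the bore, 10 mm or more past the mouth (y of rod_tip in the frame of mouth above 0.01 m and angle between the x axis of rod and the y axis of fixture, either way round below 0.07 rad and x of rod_tip in the frame of mouth between -0.004 and 0.004 m and z of rod_tip in the frame of mouth between -0.004 and 0.004 m), for 0.05 s.
2. the rod has bottomed in the bore (within 2 mm) while the stop is still 10 mm or more away from the rod's end (distance between rod_tip and bore_floor_c0 below 0.006 m and angle between the x axis of rod and the y axis of fixture, either way round below 0.07 rad and y of rod_end in the frame of cursor_face above 0.01 m), for 0.2 s.
At the end, for the whole second after the job is handed in: The rod lies in the bore, in line with it within 4 degrees, its tip within 2 mm of the bore's floor; the stop's face is within 2 mm of the rod's outer end; rod and stop are at rest (distance between rod_tip and bore_floor_c0 below 0.006 m and angle between the x axis of rod and the y axis of fixture, either way round below 0.07 rad and y of rod_end in the frame of cursor_face between -0.002 and 0.002 m and linear speed of rod below 0.01 m/s and velocity of joint cursor below 0.005 m/s); the robot touches nothing.
It fails at once if the rod is pressed on the bore's floor with more than 25 N, or wedged sideways in the fixture with more than 60 N (contact force between rod and fixture above 60 N or contact force between rod and bore_floor_c0 above 25 N).
It fails at once if a bystander is moved by more than 20 mm (distance of any of mount_a, mount_b, wash_bottle from where it was at the start of the episode above 0.02 m).
It also fails if it takes over 72 s, if anything falls off the work surface, if the arm or the gripper's body presses on something with over 40 N, if the wrist force passes 120 N, or if a joint passes its speed limit or range.

## Working session

There is one attempt and no reset: what is moved stays moved. The work goes in short steps, Python scripts to look and compute and a tool call to move; the robot and the scene stay as the last step left them, time stands still between calls to the robot, and variables do not carry over. Pictures are saved under pics/ and viewed, at most 10 in all, crops included, and the job is handed in when it is done.

Besides the shell and the picture viewer there is one more tool, called after "Call:" as a command line: name --argument value ..., lists and objects as JSON in quotes. send_rows: Moves the arm, as the interface text tells. Its arguments: {"type":"object","properties":{"rows":{"type":"array","items":{"type":"object","properties":{"x":{"type":"number","minimum":-1,"maximum":1},"y":{"type":"number","minimum":-1,"maximum":1},"z":{"type":"number","minimum":-1,"maximum":1},"ax":{"type":"number","minimum":-1,"maximum":1},"ay":{"type":"number","minimum":-1,"maximum":1},"az":{"type":"number","minimum":-1,"maximum":1},"jaw":{"type":"number"}}}}},"required":["rows"]}

```bash
ls; mkdir -p pics; python3 - <<'E'
from plant import bot
import cv2,numpy as np
print(bot.get_obs())
for n in("scene","side"):
    p,d=bot.capture(n); cv2.imwrite(f"pics/{n}0.png",p[:,:,::-1]); np.savez(f"{n}0.npz",p=p,d=d); print(n,bot.camera_model(n))
print(bot.camera_model("wrist"))
E
```

```text
pics
{'time': 0.0, 'joint_positions': array([-1.45983060e-01,  3.42713290e-01,  1.52501530e+00, -2.40663327e-05,
        1.27540265e+00, -1.46001483e-01]), 'dq': array([-0.00019969, -0.00102114,  0.00151379,  0.00096354,  0.00021368,
       -0.00072869]), 'tau': array([ 7.61924657e-04, -4.31245601e+01, -2.44219762e+01,  7.17750052e-02,
        5.59406646e-02, -1.04314388e-04]), 'tool_pos': array([5.24590882e+02, 8.39018505e-02, 2.26050462e+02]), 'tcp_rot': array([-3.14006709e+00, -2.01070485e-04,  1.57082162e+00]), 'contact_force': array([0.01002996, 0.27626879, 0.00786813]), 'moment': array([ 0.01644792,  0.0282904 , -0.00053396]), 'finger_force': 0.0, 'grip_width': 92.08436570577075}
scene {'vertical_fov': 51.5794949859209, 'cx': 320.2000894099868, 'cy': 194.42291885140406, 'R': array([[-0.87702135,  0.48007845,  0.01892696],
       [ 0.30852974,  0.59295462, -0.74378371],
       [-0.36829736, -0.64647467, -0.66815235]]), 't': array([ 471.50652999, -198.80098983, 1118.34429159])}
side {'vertical_fov': 55.74997711045582, 'cx': 325.8869195121975, 'cy': 197.01245909758413, 'R': array([[-0.75902978, -0.65105533, -0.00086982],
       [-0.46178808,  0.53931427, -0.70419592],
       [ 0.45893961, -0.534104  , -0.71000518]]), 't': array([532.90890846, 265.05303538, 784.23387058])}
{'vertical_fov': 69.85076094454317, 'cx': 313.7258245568597, 'cy': 199.81408682738964, 'T_tool_cam': array([[ 1.40201442e-04, -9.63447958e-01, -2.67895524e-01,
         7.29039219e+01],
       [ 9.99997606e-01,  7.20072115e-04, -2.06629396e-03,
        -5.73026984e-01],
       [ 2.18367080e-03, -2.67894593e-01,  9.63445753e-01,
        -1.56879745e+02],
       [ 0.00000000e+00,  0.00000000e+00,  0.00000000e+00,
         1.00000000e+00]])}
```

View pics/scene0.png

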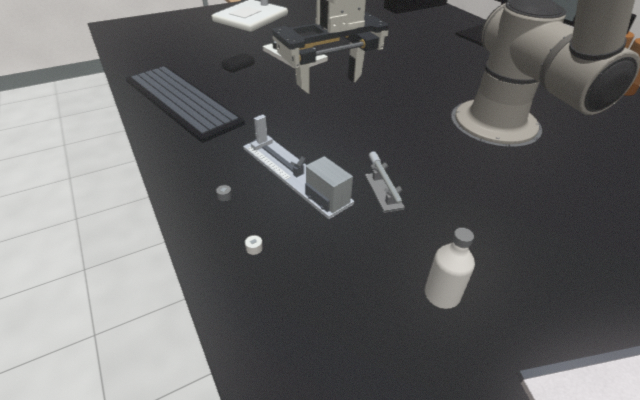

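View pics/side0.png

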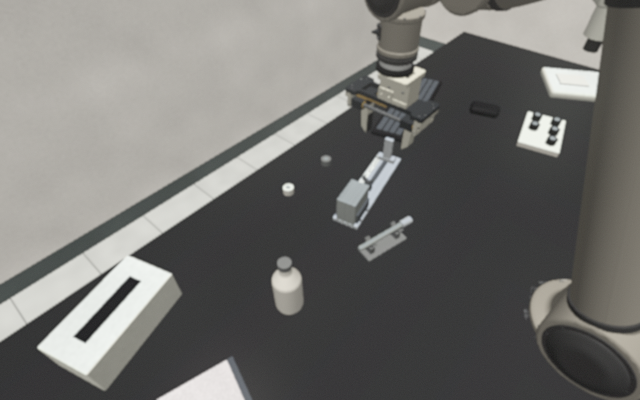

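The scene view shows the fixture with its stop at (262,130) and block at (328,183). The rod on its rest has its head at (375,157) and its tip near (398,197). The pucks are at (224,193) and (254,245), and the bottle is at (450,275). The side view shows the block at (352,200), the stop at (389,148) and the rod head at (408,220).

```bash
cat > h.py <<'E'
import numpy as np,cv2
from plant import bot
from scipy.spatial.transform import Rotation as Ro
def cam(n,obs=None):
    m=bot.camera_model(n); f=200/np.tan(np.radians(m["vertical_fov"]/2))
    if n=="wrist":
        T=np.array(m["T_tool_cam"]); Rt=Ro.from_euler("xyz",obs["tcp_rot"]).as_matrix()
        R=Rt@T[:3,:3]; c=Rt@T[:3,3]+obs["tool_pos"]
    else:
        R=np.array(m["R"]).T; c=-R@np.array(m["t"])
    return f,m["cx"],m["cy"],R,c
def ray(C,u,v):
    f,cx,cy,R,c=C; return R@np.array([(u-cx)/f,(v-cy)/f,1.0])
def onz(C,u,v,z):
    r=ray(C,u,v); return C[4]+r*(z-C[4][2])/r[2]
def dep(C,u,v,d): return C[4]+ray(C,u,v)*d
def cloud(C,d):
    f,cx,cy,R,c=C; v,u=np.mgrid[:400,:640]
    return np.stack([(u-cx)/f*d,(v-cy)/f*d,d],-1)@R.T+c
E
python3 - <<'E'
from h import *
P={"scene":dict(fixA=(250,147),stoptop=(261,120),stopbot=(262,135),blocktop=(328,172),fixend=(345,207),head=(375,157),mid=(384,173),tip=(396,193),grey=(224,190),white=(254,241),bottle=(463,236)),
"side":dict(stoptop=(389,143),blocktop=(354,189),head=(408,220),tip=(362,248),grey=(326,158),white=(288,187),bottle=(284,263))}
for n,q in P.items():
    d=np.load(n+"0.npz")["d"];C=cam(n);print(n,C[4].round())
    for k,(u,v) in q.items(): print(k,d[v,u],dep(C,u,v,d[v,u]).round())
E
```

```text
scene [887. 615. 590.]
fixA 989.9162 [ 634. -173.   10.]
stoptop 939.65576 [ 606. -158.   86.]
stopbot 966.2974 [ 607. -158.   45.]
blocktop 813.11145 [560.  70.  80.]
fixend 844.4238 [539. 108.   8.]
head 906.1617 [423.  38.  48.]
mid 870.78217 [434.  89.  45.]
tip 820.3738 [452. 155.  47.]
grey 856.1751 [743. -40.  21.]
white 754.2192 [741. 119.  21.]
bottle 597.98474 [504. 363. 150.]
side [167. 623. 744.]
stoptop 1088.2728 [ 600. -160.   81.]
blocktop 955.62396 [561.  55.  80.]
head 922.92786 [413.  30.  49.]
tip 870.3824 [449. 167.  43.]
grey 1138.1279 [743. -49.  19.]
white 1049.3372 [741. 116.  19.]
bottle 713.54083 [497. 360. 150.]
```

```bash
cat > look.py <<'E'
from h import *
import sys
o=bot.get_obs(); p,d=bot.capture("wrist"); n=sys.argv[1]
cv2.imwrite(f"pics/{n}.png",p[:,:,::-1]); np.savez(n+".npz",p=p,d=d,pos=o["tool_pos"],rot=o["tcp_rot"])
print(o["time"],o["tool_pos"],o["tcp_rot"])
E
python3 look.py w0; python3 - <<'E'
from h import *
z=np.load("w0.npz"); C=cam("wrist",dict(tool_pos=z["pos"],tcp_rot=z["rot"])); W=cloud(C,z["d"])
def blobs(lo,hi,mina):
    m=((W[...,2]>lo)&(W[...,2]<hi)&(z["d"]>0)).astype(np.uint8)
    n,l,s,c=cv2.connectedComponentsWithStats(m)
    for i in range(1,n):
        if s[i,4]>mina:
            q=W[l==i]; r=cv2.minAreaRect(q[:,:2].astype(np.float32))
            print((lo,hi),s[i,4],"px",c[i].round(),"rect",np.round(r[0],1),np.round(r[1],1),round(r[2],1),"z",np.median(q[:,2]).round(1))
blobs(77,83,60);blobs(86,94,20);blobs(30,60,60);blobs(12,60,200);blobs(6,12,200)
E
```

```text
0.1 [5.24614287e+02 5.91814203e-02 2.26122976e+02] [-3.14018984e+00 -1.71773863e-04  1.57075728e+00]
(77, 83) 4055 px [345. 125.] rect [555.9  66.5] [50.1 84.1] 11.9 z 78.8
(30, 60) 2244 px [236.  97.] rect [434.7  95. ] [159.7  35.6] 75.5 z 43.8
(30, 60) 345 px [319. 132.] rect [528.7  59.1] [ 6.2 70.1] 12.0 z 38.9
(30, 60) 320 px [357. 205.] rect [576.1 -29. ] [35.  12.5] 12.2 z 42.5
(30, 60) 258 px [373. 299.] rect [ 602.1 -161. ] [26.1 11.2] 34.4 z 45.6
(12, 60) 2281 px [237.  97.] rect [434.7  95. ] [159.7  35.6] 75.5 z 43.7
(12, 60) 589 px [496.  81.] rect [740.5 117.6] [28.8 29.8] 88.7 z 18.1
(12, 60) 370 px [318. 132.] rect [527.7  57.7] [ 8.8 72.4] 12.0 z 38.8
(12, 60) 838 px [358. 220.] rect [584.9 -70.4] [35.  97.1] 12.0 z 15.6
(12, 60) 420 px [477. 211.] rect [741.8 -44.8] [29.4 29.3] 50.6 z 18.1
(12, 60) 588 px [371. 295.] rect [ 605.2 -166.8] [49.8 21.2] 12.4 z 24.3
(12, 60) 269 px [429. 387.] rect [ 706.2 -341.5] [29.7 41.8] 2.5 z 18.1
(6, 12) 1537 px [253.  99.] rect [446.1  97.1] [119.8  24.6] 75.2 z 7.1
(6, 12) 314 px [229.  93.] rect [417.8 104.6] [72.9  7.3] 75.2 z 7.0
(6, 12) 4041 px [355. 210.] rect [578.6 -41. ] [ 70.1 174.4] 12.0 z 8.8
```

View pics/w0.png

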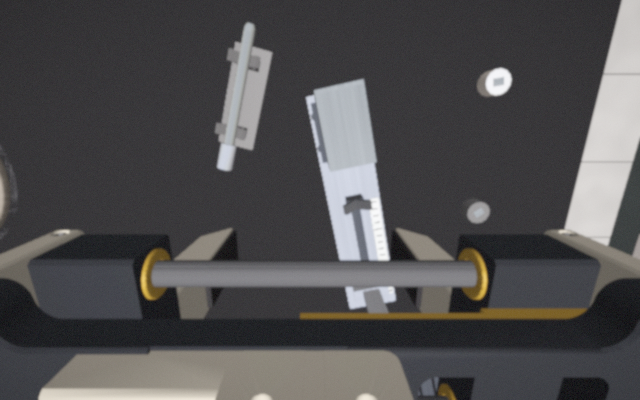

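The wrist view shows the rod from its head at (227,158) to its tip at (249,27), the block top at (345,125), the V rest at (357,205) and the stop at (373,299). The sizes agree with those given: 50 mm block, 160 mm rod, 70 mm plate.

Call:
send_rows --rows '[{"x":0.05,"y":-0.15,"z":0.15,"az":0.1,"jaw":1},{"x":0.1,"y":-0.3,"z":0.3,"az":0.243,"jaw":1},{"x":0.16,"y":-0.45,"z":0.45,"az":0.243,"jaw":0.3},{"x":0.16,"y":-0.53,"z":0.6,"az":0.243,"jaw":0.3},{"x":0.16,"y":-0.53,"z":0.63,"az":0.243,"jaw":0.3},{"x":0.16,"y":-0.53,"z":0.63,"az":0.243,"jaw":0.3},{"x":0.16,"y":-0.53,"z":0.63,"az":0.243,"jaw":0.3},{"x":0.16,"y":-0.53,"z":0.63,"az":0.243,"jaw":0.3},{"x":0.16,"y":-0.53,"z":0.63,"az":0.243,"jaw":0.3},{"x":0.16,"y":-0.53,"z":0.63,"az":0.243,"jaw":0.3}]'

```text
schema error: expected keys x, y, z, ax, ay, az, jaw
```

```bash
cat > axis.py <<'E'
from h import *
import sys
# points of the rod above the supports; axis line in world and in tool frame
z=np.load(sys.argv[1]+".npz"); lo,hi=float(sys.argv[2]),float(sys.argv[3]); C=cam("wrist",dict(tool_pos=z["pos"],tcp_rot=z["rot"])); W=cloud(C,z["d"])
T=(W-z["pos"])@Ro.from_euler("xyz",z["rot"]).as_matrix()
m=(W[...,2]>lo)&(W[...,2]<hi)&(z["d"]>0)&(abs(T[...,1])<14)
n,l,s,c=cv2.connectedComponentsWithStats(m.astype(np.uint8)); i=1+s[1:,4].argmax()
t=T[l==i]; w=W[l==i]; print(s[i],"tool x range",t[:,0].min(),t[:,0].max())
for a in range(-40,170,15):
    k=abs(t[:,0]-a)<4
    if k.sum()>10: print(a,"y mid",((t[k,1].min()+t[k,1].max())/2).round(1),"width",np.ptp(t[k,1]).round(1),"top z",np.percentile(w[k,2],90).round(1))
E
python3 look.py w1; python3 axis.py w1 38 60
```

```text
0.15 [5.24721656e+02 6.77133227e-02 2.26230324e+02] [-3.14050910e+00 -1.90659586e-04  1.57077017e+00]
[310 102  17  61 275] tool x range 24.3878210227078 92.88253175860626
35 y mid 9.5 width 6.8 top z 40.0
50 y mid 5.9 width 6.8 top z 39.8
65 y mid 3.5 width 6.8 top z 39.9
80 y mid 0.1 width 6.8 top z 39.9
```

View pics/w1.png

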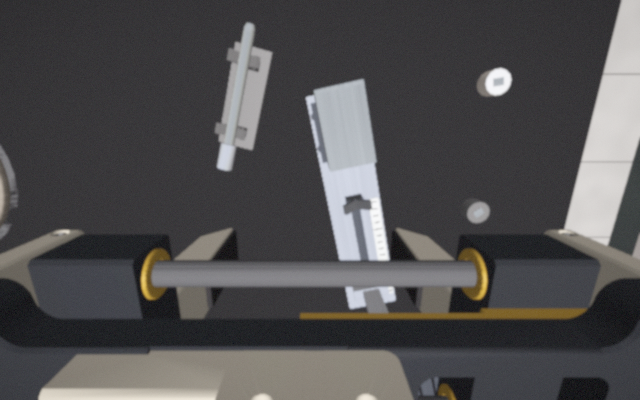

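The call was refused because every row needs all seven keys, so the view is unchanged from before. I'll send it again with all keys.

Call:
send_rows --rows '[{"x":0.05,"y":-0.15,"z":0.15,"ax":0,"ay":0,"az":0.1,"jaw":1},{"x":0.1,"y":-0.3,"z":0.3,"ax":0,"ay":0,"az":0.243,"jaw":0.3},{"x":0.16,"y":-0.45,"z":0.45,"ax":0,"ay":0,"az":0.243,"jaw":0.3},{"x":0.16,"y":-0.53,"z":0.6,"ax":0,"ay":0,"az":0.243,"jaw":0.3},{"x":0.16,"y":-0.53,"z":0.63,"ax":0,"ay":0,"az":0.243,"jaw":0.3},{"x":0.16,"y":-0.53,"z":0.63,"ax":0,"ay":0,"az":0.243,"jaw":0.3},{"x":0.16,"y":-0.53,"z":0.63,"ax":0,"ay":0,"az":0.243,"jaw":0.3},{"x":0.16,"y":-0.53,"z":0.63,"ax":0,"ay":0,"az":0.243,"jaw":0.3},{"x":0.16,"y":-0.53,"z":0.63,"ax":0,"ay":0,"az":0.243,"jaw":0.3},{"x":0.16,"y":-0.53,"z":0.63,"ax":0,"ay":0,"az":0.243,"jaw":0.3}]'

```text
time: 1.45
tool_pos: [419.2, 32.0, 100.9]
tcp_rot: [3.141, -0.0, 1.316]
contact_force: [0.2, 0.6, 0.6]
grip_width: 59.6
finger_force: 0.0
```

```bash
python3 look.py w2; python3 axis.py w2 38 60
```

```text
1.45 [419.18449851  31.98848605 100.89180268] [ 3.14114540e+00 -4.44901184e-05  1.31633768e+00]
[ 297    6   30  230 4094] tool x range -15.204269796186646 144.82631579100433
-10 y mid -0.6 width 17.1 top z 47.8
5 y mid -0.6 width 16.7 top z 47.8
20 y mid -2.1 width 14.9 top z 44.9
35 y mid -4.4 width 19.1 top z 45.0
50 y mid -0.7 width 11.3 top z 45.1
65 y mid -0.3 width 11.9 top z 45.0
80 y mid -0.3 width 11.7 top z 45.0
95 y mid -0.3 width 11.4 top z 45.2
110 y mid -0.3 width 11.2 top z 45.2
125 y mid -0.0 width 11.6 top z 45.5
140 y mid -0.0 width 11.5 top z 44.8
```

View pics/w2.png

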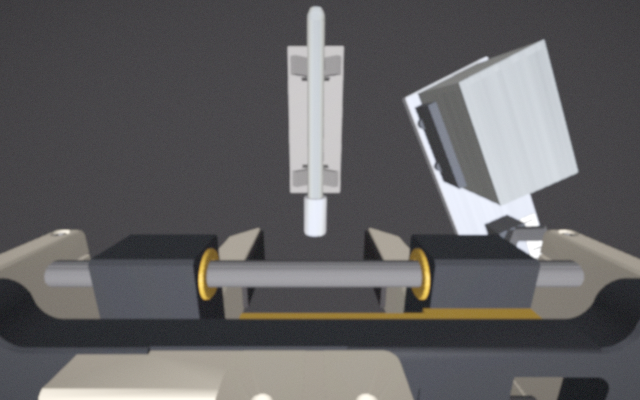

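The rod lies along the tool axis within 0.6 mm, with its head at (315,215) between the fingers. Next I descend, grip and lift.

Call:
send_rows --rows '[{"x":0,"y":-0.002,"z":0.2,"ax":0,"ay":0,"az":0,"jaw":0.3},{"x":0,"y":-0.002,"z":0.365,"ax":0,"ay":0,"az":0,"jaw":0},{"x":0,"y":-0.002,"z":0.365,"ax":0,"ay":0,"az":0,"jaw":-0.3},{"x":0,"y":-0.002,"z":0.365,"ax":0,"ay":0,"az":0,"jaw":-1},{"x":0,"y":-0.002,"z":0.365,"ax":0,"ay":0,"az":0,"jaw":-1},{"x":0,"y":-0.002,"z":0.365,"ax":0,"ay":0,"az":0,"jaw":-1},{"x":0,"y":-0.002,"z":0.365,"ax":0,"ay":0,"az":0,"jaw":-1},{"x":0,"y":-0.002,"z":0.365,"ax":0,"ay":0,"az":0,"jaw":-1},{"x":0,"y":-0.002,"z":0.365,"ax":0,"ay":0,"az":0,"jaw":-1},{"x":0,"y":-0.002,"z":0.365,"ax":0,"ay":0,"az":0,"jaw":-1}]'

```text
time: 2.75
tool_pos: [419.7, 32.0, 28.1]
tcp_rot: [3.139, -0.0, 1.316]
contact_force: [4.0, -1.4, 6.1]
grip_width: 17.3
finger_force: 30.0
```

Call:
send_rows --rows '[{"x":0,"y":0,"z":-0.2,"ax":0,"ay":0,"az":0,"jaw":-1},{"x":0,"y":0,"z":-0.41,"ax":0,"ay":0,"az":0,"jaw":-1},{"x":-0.1,"y":0.1,"z":-0.41,"ax":0,"ay":0,"az":-0.1,"jaw":-1},{"x":-0.2,"y":0.25,"z":-0.41,"ax":0,"ay":0,"az":-0.2,"jaw":-1},{"x":-0.3,"y":0.4,"z":-0.41,"ax":0,"ay":0,"az":-0.3,"jaw":-1},{"x":-0.4,"y":0.6,"z":-0.41,"ax":0,"ay":0,"az":-0.443,"jaw":-1},{"x":-0.5,"y":0.8,"z":-0.41,"ax":0,"ay":0,"az":-0.443,"jaw":-1},{"x":-0.536,"y":1.0,"z":-0.41,"ax":0,"ay":0,"az":-0.443,"jaw":-1},{"x":-0.536,"y":1.0,"z":-0.41,"ax":0,"ay":0,"az":-0.443,"jaw":-1},{"x":-0.536,"y":1.0,"z":-0.41,"ax":0,"ay":0,"az":-0.443,"jaw":-1}]'

```text
time: 4.0
tool_pos: [583.4, -121.1, 108.4]
tcp_rot: [-3.138, -0.002, 1.781]
contact_force: [0.1, -0.1, -0.4]
grip_width: 17.1
finger_force: 30.0
```

```bash
python3 look.py w3; cat > fix.py <<'E'
from h import *
import sys
z=np.load(sys.argv[1]+".npz"); C=cam("wrist",dict(tool_pos=z["pos"],tcp_rot=z["rot"])); W=cloud(C,z["d"]); d=z["d"]
T=(W-z["pos"])@Ro.from_euler("xyz",z["rot"]).as_matrix()
def rep(name,lo,hi,mina):
    m=(W[...,2]>lo)&(W[...,2]<hi)&(d>0)
    n,l,s,c=cv2.connectedComponentsWithStats(m.astype(np.uint8))
    for i in range(1,n):
        if s[i,4]>mina:
            r=cv2.minAreaRect(T[l==i][:,:2].astype(np.float32)); print(name,s[i,4],c[i].round(),"tool rect",np.round(r[0],1),np.round(r[1],1),round(r[2],2),"z",np.median(W[l==i][:,2]).round(1),"xmax/min",T[l==i][:,0].max().round(1),T[l==i][:,0].min().round(1))
rep("block",76,82,500); rep("plate",7,11,1000); rep("V",30,56,100); rep("rod",85,140,300)
E
python3 fix.py w3
```

```text
4.0 [ 583.39789789 -121.14889745  108.35539804] [-3.13783662e+00 -2.33322010e-03  1.78050031e+00]
plate 2850 [296. 115.] tool rect [ 68.1 -16.8] [190.8  12.1] 0.36 z 8.9 xmax/min 163.5 -27.2
plate 7138 [352. 118.] tool rect [63.1 29.1] [189.3  37.1] 0.02 z 9.0 xmax/min 157.8 -31.5
V 134 [297.   6.] tool rect [149.7 -13.3] [ 3.8 11. ] 40.85 z 38.5 xmax/min 153.4 146.3
V 645 [351.   7.] tool rect [149.7  26.4] [ 7.  34.9] 1.57 z 38.5 xmax/min 153.5 146.2
V 527 [342.  95.] tool rect [90.9 19.7] [12.1 21.4] 0.24 z 42.1 xmax/min 97.0 84.8
rod 7325 [314. 143.] tool rect [60.9  5.8] [125.7  40.5] 7.76 z 123.2 xmax/min 124.7 -0.9
```

View pics/w3.png

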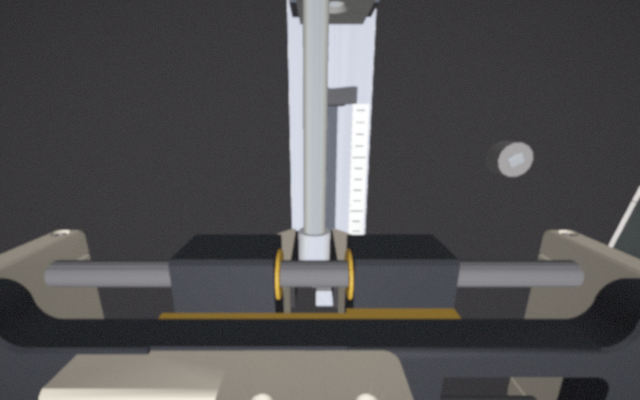

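The wrist view shows the rod held and pointing along the fixture. The V rest is at (342,95), the block face at the top (y≈8), and the plate lies about 12 mm to the tool's +y.

```bash
python3 axis.py w3 85 140
```

```text
[ 286    0   59  260 7072] tool x range -0.9437787595190371 124.71699978814851
5 y mid -0.8 width 17.2 top z 127.6
20 y mid -0.8 width 11.4 top z 124.5
35 y mid -0.5 width 11.7 top z 124.3
50 y mid -0.6 width 11.3 top z 124.3
65 y mid -0.3 width 11.6 top z 124.1
80 y mid -0.3 width 11.2 top z 124.2
95 y mid -0.1 width 11.4 top z 124.2
110 y mid 0.1 width 11.6 top z 124.1
125 y mid -0.2 width 11.7 top z 123.8
```

Call:
send_rows --rows '[{"x":-0.04,"y":0.0635,"z":0,"ax":0,"ay":0,"az":0,"jaw":-1},{"x":-0.04,"y":0.0635,"z":0,"ax":0,"ay":0,"az":0,"jaw":-1},{"x":-0.04,"y":0.0635,"z":0.1,"ax":0,"ay":0,"az":0,"jaw":-1},{"x":-0.04,"y":0.0635,"z":0.2,"ax":0,"ay":0,"az":0,"jaw":-1},{"x":-0.04,"y":0.0635,"z":0.28,"ax":0,"ay":0,"az":0,"jaw":-1},{"x":-0.04,"y":0.0635,"z":0.33,"ax":0,"ay":0,"az":0,"jaw":-1},{"x":-0.04,"y":0.0635,"z":0.35,"ax":0,"ay":0,"az":0,"jaw":-1},{"x":-0.04,"y":0.0635,"z":0.365,"ax":0,"ay":0,"az":0,"jaw":-1},{"x":-0.04,"y":0.0635,"z":0.365,"ax":0,"ay":0,"az":0,"jaw":-1},{"x":-0.04,"y":0.0635,"z":0.365,"ax":0,"ay":0,"az":0,"jaw":-1}]'

```text
time: 5.3
tool_pos: [599.6, -127.3, 37.2]
tcp_rot: [3.141, 0.0, 1.78]
contact_force: [0.8, -0.2, -0.9]
grip_width: 16.9
finger_force: 30.0
```

```bash
python3 look.py w4; python3 axis.py w4 41 65; python3 - <<'E'
from h import *
z=np.load("w4.npz"); p=z["p"][:230,170:470,::-1]; cv2.imwrite("pics/w4c.png",cv2.resize(p,None,fx=2.6,fy=2.6))
E
```

```text
5.3 [ 599.55403584 -127.2888802    37.17166299] [3.14086369e+00 4.27496703e-04 1.78019330e+00]
[ 285    0   61  260 7840] tool x range -0.6354065548271121 124.49242379860394
5 y mid -0.8 width 17.2 top z 56.2
20 y mid -0.8 width 11.4 top z 53.3
35 y mid -0.5 width 11.7 top z 53.1
50 y mid -0.5 width 11.3 top z 53.1
65 y mid -0.3 width 11.6 top z 52.9
80 y mid -0.3 width 11.2 top z 52.8
95 y mid 0.0 width 27.9 top z 52.5
110 y mid 0.3 width 27.0 top z 52.6
125 y mid -0.1 width 11.7 top z 52.2
```

View pics/w4c.png

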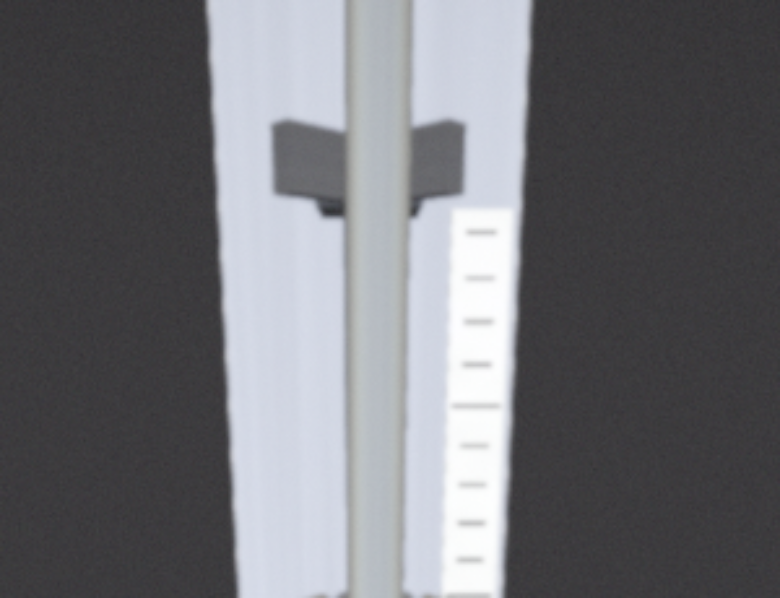

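The crop shows the rod at column 378 over the V rest, whose arms span 273–464 (middle 368), so the rod sits slightly to +y. I'll get the numbers for this.

```bash
python3 - <<'E'
from h import *
z=np.load("w4.npz"); C=cam("wrist",dict(tool_pos=z["pos"],tcp_rot=z["rot"])); W=cloud(C,z["d"]); d=z["d"]
T=(W-z["pos"])@Ro.from_euler("xyz",z["rot"]).as_matrix()
print("V z", [np.median(W[r,c,2]).round(1) for r,c in((60,285),(60,343))])
for x in (20,40,60,80,120,140):
    m=(abs(T[...,0]-x)<2)&(d>0); a=T[m&(W[...,2]>5)&(W[...,2]<12)][:,1]; r=T[m&(W[...,2]>46)&(abs(T[...,1])<8)][:,1]
    print(x,"plate",a.min().round(1),a.max().round(1),((a.min()+a.max())/2).round(2),"rod",((r.min()+r.max())/2).round(2) if len(r) else None)
m=(W[...,2]>30)&(W[...,2]<58)&(abs(T[...,0]-100)<9)&(abs(T[...,1])>8); a=T[m]; print("V",a.min(0),a.max(0))
m=(W[...,2]>20)&(W[...,2]<75)&(T[...,0]>140); a=T[m]; print("face",a.min(0),a.max(0)) if len(a) else 0
E
```

```text
V z [np.float64(45.8), np.float64(48.2)]
20 plate -37.2 32.5 -2.37 rod -0.81
40 plate -36.7 149.1 56.2 rod -0.53
60 plate -37.1 147.7 55.3 rod -0.56
80 plate -37.0 33.0 -2.01 rod -0.33
120 plate -36.8 32.6 -2.09 rod -0.13
140 plate -36.1 32.7 -1.72 rod None
V [ 94.10022703 -19.69208035 -13.17112234] [106.60089979  15.82235482   7.11929473]
```

Call:
send_rows --rows '[{"x":0,"y":-0.009,"z":0.007,"ax":0,"ay":0,"az":0,"jaw":-1},{"x":0,"y":-0.009,"z":0.0135,"ax":0,"ay":0,"az":0,"jaw":-1},{"x":0,"y":-0.009,"z":0.0135,"ax":0,"ay":0,"az":0,"jaw":-1},{"x":0.02,"y":-0.009,"z":0.0135,"ax":0,"ay":0,"az":0,"jaw":-1},{"x":0.04,"y":-0.009,"z":0.0135,"ax":0,"ay":0,"az":0,"jaw":-1},{"x":0.05,"y":-0.009,"z":0.0135,"ax":0,"ay":0,"az":0,"jaw":-1},{"x":0.06,"y":-0.009,"z":0.0135,"ax":0,"ay":0,"az":0,"jaw":-1},{"x":0.07,"y":-0.009,"z":0.0135,"ax":0,"ay":0,"az":0,"jaw":-1},{"x":0.07,"y":-0.009,"z":0.0135,"ax":0,"ay":0,"az":0,"jaw":-1},{"x":0.07,"y":-0.009,"z":0.0135,"ax":0,"ay":0,"az":0,"jaw":-1}]'

```text
time: 6.6
tool_pos: [594.7, -113.9, 34.0]
tcp_rot: [3.141, 0.0, 1.78]
contact_force: [-0.1, -0.0, -0.5]
grip_width: 17.4
finger_force: 30.0
```

```bash
python3 look.py w5; python3 axis.py w5 41 65
```

```text
6.6 [ 594.66100872 -113.85747141   34.04448155] [3.14147104e+00 1.03942124e-06 1.78016253e+00]
[ 285    0   61  260 7901] tool x range -1.212221628734833 124.71070898705403
5 y mid -0.8 width 17.2 top z 53.3
20 y mid -0.8 width 11.4 top z 50.2
35 y mid -0.5 width 11.7 top z 50.1
50 y mid -0.6 width 11.3 top z 50.0
65 y mid -0.3 width 11.6 top z 49.9
80 y mid 0.1 width 27.8 top z 49.7
95 y mid -0.0 width 27.8 top z 49.9
110 y mid -0.1 width 12.0 top z 49.9
125 y mid -0.2 width 11.7 top z 49.7
```

Call:
send_rows --rows '[{"x":0.012,"y":0,"z":0,"ax":0,"ay":0,"az":0,"jaw":-1},{"x":0.024,"y":0,"z":0,"ax":0,"ay":0,"az":0,"jaw":-1},{"x":0.036,"y":0,"z":0,"ax":0,"ay":0,"az":0,"jaw":-1},{"x":0.048,"y":0,"z":0,"ax":0,"ay":0,"az":0,"jaw":-1},{"x":0.06,"y":0,"z":0,"ax":0,"ay":0,"az":0,"jaw":-1},{"x":0.072,"y":0,"z":0,"ax":0,"ay":0,"az":0,"jaw":-1},{"x":0.09,"y":0,"z":0,"ax":0,"ay":0,"az":0,"jaw":-1},{"x":0.105,"y":0,"z":0,"ax":0,"ay":0,"az":0,"jaw":-1},{"x":0.117,"y":0,"z":0,"ax":0,"ay":0,"az":0,"jaw":-1},{"x":0.117,"y":0,"z":0,"ax":0,"ay":0,"az":0,"jaw":-1}]'

```text
time: 7.9
tool_pos: [589.7, -90.7, 34.0]
tcp_rot: [3.142, -0.0, 1.781]
contact_force: [0.4, 0.1, -0.8]
grip_width: 17.0
finger_force: 30.0
```

```bash
python3 look.py w6; python3 axis.py w6 41 65;python3 fix.py w6
```

```text
7.9 [589.72023899 -90.6638181   34.03841552] [ 3.14157938e+00 -1.23189370e-04  1.78051405e+00]
[ 280    0   72  260 8423] tool x range -0.9294878891976062 121.7081565909666
5 y mid -0.8 width 17.3 top z 53.1
20 y mid -0.8 width 11.4 top z 50.2
35 y mid -0.5 width 11.6 top z 50.0
50 y mid -0.6 width 11.3 top z 50.1
65 y mid -0.0 width 28.0 top z 49.5
80 y mid -0.3 width 11.2 top z 50.0
95 y mid -0.1 width 11.3 top z 49.9
110 y mid 0.2 width 11.5 top z 50.0
plate 8186 [350. 128.] tool rect [63.8 21. ] [130.3  28.3] 0.12 z 8.9 xmax/min 128.9 -1.4
plate 8048 [279. 127.] tool rect [ 63.6 -21.8] [129.7  27.7] 0.55 z 8.9 xmax/min 128.6 -1.2
V 9958 [315. 118.] tool rect [62.9 -0. ] [127.7  62.6] 0.1 z 48.5 xmax/min 126.8 -0.9
rod 57166 [318. 293.] tool rect [16.7 -0.5] [174.2  43.9] 89.93 z 122.3 xmax/min 38.8 -5.3
rod 2921 [525. 389.] tool rect [-15.7  60.4] [42.2 52.7] 57.38 z 117.6 xmax/min 17.7 -35.1
```

Call:
send_rows --rows '[{"x":0,"y":0,"z":0,"ax":0,"ay":0,"az":0,"jaw":-0.7},{"x":0,"y":0,"z":0,"ax":0,"ay":0,"az":0,"jaw":-0.3},{"x":0,"y":0,"z":0,"ax":0,"ay":0,"az":0,"jaw":-0.3},{"x":0,"y":0,"z":0,"ax":0,"ay":0,"az":0,"jaw":-0.3},{"x":0,"y":0,"z":-0.08,"ax":0,"ay":0,"az":0,"jaw":-0.3},{"x":0,"y":0,"z":-0.2,"ax":0,"ay":0,"az":0,"jaw":-0.3},{"x":0.2,"y":0,"z":-0.2,"ax":0,"ay":0,"az":0,"jaw":-0.3},{"x":0.415,"y":0,"z":-0.2,"ax":0,"ay":0,"az":0,"jaw":-0.3},{"x":0.415,"y":0,"z":-0.2,"ax":0,"ay":0,"az":0,"jaw":-0.3},{"x":0.415,"y":0,"z":-0.2,"ax":0,"ay":0,"az":0,"jaw":-0.3}]'

```text
time: 9.2
tool_pos: [573.1, -10.1, 75.0]
tcp_rot: [3.14, 0.001, 1.781]
contact_force: [0.7, -0.9, -0.3]
grip_width: 32.1
finger_force: 0.0
```

```bash
python3 look.py w7;  python3 - <<'E'
from h import *
p,d=bot.capture("side"); np.savez("s7.npz",p=p,d=d)
z=np.load("w7.npz"); a=cv2.resize(z["p"],(480,300)); b=cv2.resize(p[100:280,260:500],(480,300+60),interpolation=cv2.INTER_CUBIC)[:300]
cv2.imwrite("pics/w7.png",np.vstack([a,b])[:,:,::-1])
E
```

```text
9.2 [573.12823491 -10.11699505  74.952342  ] [3.14010867e+00 9.11838402e-04 1.78079637e+00]
```

View pics/w7.png

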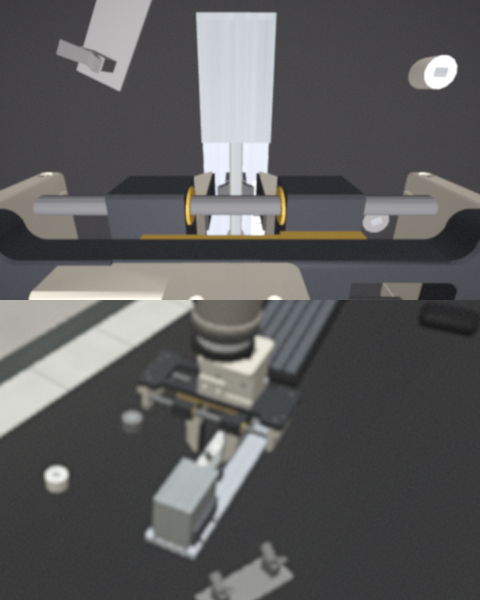

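The composite shows the rod lying in the V and the bore, with the fingers straddling the shank just before the block (wrist view, row about 185). Nothing else has moved. Next I descend and grip the shank.

Call:
send_rows --rows '[{"x":0,"y":0,"z":0.08,"ax":0,"ay":0,"az":0,"jaw":-0.3},{"x":0,"y":0,"z":0.16,"ax":0,"ay":0,"az":0,"jaw":-0.3},{"x":0,"y":0,"z":0.2,"ax":0,"ay":0,"az":0,"jaw":-0.3},{"x":0,"y":0,"z":0.205,"ax":0,"ay":0,"az":0,"jaw":-0.3},{"x":0,"y":0,"z":0.205,"ax":0,"ay":0,"az":0,"jaw":-1},{"x":0,"y":0,"z":0.205,"ax":0,"ay":0,"az":0,"jaw":-1},{"x":0,"y":0,"z":0.205,"ax":0,"ay":0,"az":0,"jaw":-1},{"x":0,"y":0,"z":0.205,"ax":0,"ay":0,"az":0,"jaw":-1},{"x":0,"y":0,"z":0.205,"ax":0,"ay":0,"az":0,"jaw":-1},{"x":0,"y":0,"z":0.205,"ax":0,"ay":0,"az":0,"jaw":-1}]'

```text
time: 10.55
tool_pos: [573.1, -9.7, 33.4]
tcp_rot: [3.14, 0.0, 1.78]
contact_force: [1.4, -0.1, 2.9]
grip_width: 11.0
finger_force: 30.0
```

Call:
send_rows --rows '[{"x":0.004,"y":0,"z":0,"ax":0,"ay":0,"az":0,"jaw":-1},{"x":0.008,"y":0,"z":0,"ax":0,"ay":0,"az":0,"jaw":-1},{"x":0.012,"y":0,"z":0,"ax":0,"ay":0,"az":0,"jaw":-1},{"x":0.016,"y":0,"z":0,"ax":0,"ay":0,"az":0,"jaw":-1},{"x":0.02,"y":0,"z":0,"ax":0,"ay":0,"az":0,"jaw":-1},{"x":0.024,"y":0,"z":0,"ax":0,"ay":0,"az":0,"jaw":-1},{"x":0.028,"y":0,"z":0,"ax":0,"ay":0,"az":0,"jaw":-1},{"x":0.032,"y":0,"z":0,"ax":0,"ay":0,"az":0,"jaw":-1},{"x":0.036,"y":0,"z":0,"ax":0,"ay":0,"az":0,"jaw":-1},{"x":0.04,"y":0,"z":0,"ax":0,"ay":0,"az":0,"jaw":-1}]'

```text
time: 11.8
tool_pos: [571.0, -1.9, 33.1]
tcp_rot: [3.141, 0.0, 1.78]
contact_force: [4.9, -0.6, 2.8]
grip_width: 10.9
finger_force: 30.0
```

Call:
send_rows --rows '[{"x":0.004,"y":0,"z":0,"ax":0,"ay":0,"az":0,"jaw":-1},{"x":0.008,"y":0,"z":0,"ax":0,"ay":0,"az":0,"jaw":-1},{"x":0.012,"y":0,"z":0,"ax":0,"ay":0,"az":0,"jaw":-1},{"x":0.016,"y":0,"z":0,"ax":0,"ay":0,"az":0,"jaw":-1},{"x":0.02,"y":0,"z":0,"ax":0,"ay":0,"az":0,"jaw":-1},{"x":0.024,"y":0,"z":0,"ax":0,"ay":0,"az":0,"jaw":-1},{"x":0.028,"y":0,"z":0,"ax":0,"ay":0,"az":0,"jaw":-1},{"x":0.032,"y":0,"z":0,"ax":0,"ay":0,"az":0,"jaw":-1},{"x":0.036,"y":0,"z":0,"ax":0,"ay":0,"az":0,"jaw":-1},{"x":0.04,"y":0,"z":0,"ax":0,"ay":0,"az":0,"jaw":-1}]'

```text
time: 13.05
tool_pos: [569.3, 5.9, 33.1]
tcp_rot: [3.141, 0.0, 1.78]
contact_force: [6.1, -1.3, 2.8]
grip_width: 10.8
finger_force: 30.0
```

Call:
send_rows --rows '[{"x":0.004,"y":0.003,"z":0,"ax":0,"ay":0,"az":0,"jaw":-1},{"x":0.008,"y":0.003,"z":0,"ax":0,"ay":0,"az":0,"jaw":-1},{"x":0.012,"y":0.003,"z":0,"ax":0,"ay":0,"az":0,"jaw":-1},{"x":0.016,"y":0.003,"z":0,"ax":0,"ay":0,"az":0,"jaw":-1},{"x":0.02,"y":0.003,"z":0,"ax":0,"ay":0,"az":0,"jaw":-1},{"x":0.024,"y":0.003,"z":0,"ax":0,"ay":0,"az":0,"jaw":-1},{"x":0.028,"y":0.003,"z":0,"ax":0,"ay":0,"az":0,"jaw":-1},{"x":0.032,"y":0.003,"z":0,"ax":0,"ay":0,"az":0,"jaw":-1},{"x":0.036,"y":0.003,"z":0,"ax":0,"ay":0,"az":0,"jaw":-1},{"x":0.04,"y":0.003,"z":0,"ax":0,"ay":0,"az":0,"jaw":-1}]'

```text
time: 14.3
tool_pos: [568.0, 13.4, 33.0]
tcp_rot: [-3.141, 0.001, 1.78]
contact_force: [1.2, -6.7, 1.8]
grip_width: 10.9
finger_force: 34.0
```

Call:
send_rows --rows '[{"x":0.002,"y":0,"z":0,"ax":0,"ay":0,"az":0,"jaw":-1},{"x":0.004,"y":0,"z":0,"ax":0,"ay":0,"az":0,"jaw":-1},{"x":0.006,"y":0,"z":0,"ax":0,"ay":0,"az":0,"jaw":-1},{"x":0.008,"y":0,"z":0,"ax":0,"ay":0,"az":0,"jaw":-1},{"x":0.01,"y":0,"z":0,"ax":0,"ay":0,"az":0,"jaw":-1},{"x":0.01,"y":0,"z":0,"ax":0,"ay":0,"az":0,"jaw":-1},{"x":0.01,"y":0,"z":0,"ax":0,"ay":0,"az":0,"jaw":-1},{"x":0.01,"y":0,"z":0,"ax":0,"ay":0,"az":0,"jaw":-1},{"x":0.01,"y":0,"z":0,"ax":0,"ay":0,"az":0,"jaw":-1},{"x":0.01,"y":0,"z":0,"ax":0,"ay":0,"az":0,"jaw":-1}]'

```text
time: 15.55
tool_pos: [568.0, 13.4, 33.0]
tcp_rot: [-3.141, 0.003, 1.78]
contact_force: [2.7, -13.0, 0.9]
grip_width: 11.1
finger_force: 37.3
```

The arm stalled at 13 N. That is either the floor or a finger against the block face. To tell which, I'll regrip 20 mm further back and feel again.

Call:
send_rows --rows '[{"x":-0.005,"y":0,"z":0,"ax":0,"ay":0,"az":0,"jaw":-0.4},{"x":-0.01,"y":0,"z":0,"ax":0,"ay":0,"az":0,"jaw":-0.4},{"x":-0.01,"y":0,"z":0,"ax":0,"ay":0,"az":0,"jaw":-0.4},{"x":-0.05,"y":0,"z":0,"ax":0,"ay":0,"az":0,"jaw":-0.4},{"x":-0.11,"y":0,"z":0,"ax":0,"ay":0,"az":0,"jaw":-0.4},{"x":-0.11,"y":0,"z":0,"ax":0,"ay":0,"az":0,"jaw":-0.4},{"x":-0.11,"y":0,"z":0,"ax":0,"ay":0,"az":0,"jaw":-1},{"x":-0.11,"y":0,"z":0,"ax":0,"ay":0,"az":0,"jaw":-1},{"x":-0.11,"y":0,"z":0,"ax":0,"ay":0,"az":0,"jaw":-1},{"x":-0.11,"y":0,"z":0,"ax":0,"ay":0,"az":0,"jaw":-1}]'

```text
time: 16.8
tool_pos: [572.4, -5.5, 33.1]
tcp_rot: [3.141, -0.0, 1.78]
contact_force: [0.0, 0.6, -0.1]
grip_width: 11.3
finger_force: 30.0
```

Call:
send_rows --rows '[{"x":0.004,"y":0,"z":0,"ax":0,"ay":0,"az":0,"jaw":-1},{"x":0.008,"y":0,"z":0,"ax":0,"ay":0,"az":0,"jaw":-1},{"x":0.011,"y":0,"z":0,"ax":0,"ay":0,"az":0,"jaw":-1},{"x":0.014,"y":0,"z":0,"ax":0,"ay":0,"az":0,"jaw":-1},{"x":0.016,"y":0,"z":0,"ax":0,"ay":0,"az":0,"jaw":-1},{"x":0.016,"y":0,"z":0,"ax":0,"ay":0,"az":0,"jaw":-1},{"x":0.016,"y":0,"z":0,"ax":0,"ay":0,"az":0,"jaw":-1},{"x":0.016,"y":0,"z":0,"ax":0,"ay":0,"az":0,"jaw":-1},{"x":0.016,"y":0,"z":0,"ax":0,"ay":0,"az":0,"jaw":-1},{"x":0.016,"y":0,"z":0,"ax":0,"ay":0,"az":0,"jaw":-1}]'

```text
time: 18.05
tool_pos: [571.7, -2.6, 33.1]
tcp_rot: [3.141, 0.0, 1.78]
contact_force: [1.0, 1.9, 0.1]
grip_width: 11.1
finger_force: 30.0
```

Call:
send_rows --rows '[{"x":0.004,"y":0,"z":0,"ax":0,"ay":0,"az":0,"jaw":-1},{"x":0.008,"y":0,"z":0,"ax":0,"ay":0,"az":0,"jaw":-1},{"x":0.012,"y":0,"z":0,"ax":0,"ay":0,"az":0,"jaw":-1},{"x":0.016,"y":0,"z":0,"ax":0,"ay":0,"az":0,"jaw":-1},{"x":0.02,"y":0,"z":0,"ax":0,"ay":0,"az":0,"jaw":-1},{"x":0.022,"y":0,"z":0,"ax":0,"ay":0,"az":0,"jaw":-1},{"x":0.024,"y":0,"z":0,"ax":0,"ay":0,"az":0,"jaw":-1},{"x":0.026,"y":0,"z":0,"ax":0,"ay":0,"az":0,"jaw":-1},{"x":0.026,"y":0,"z":0,"ax":0,"ay":0,"az":0,"jaw":-1},{"x":0.026,"y":0,"z":0,"ax":0,"ay":0,"az":0,"jaw":-1}]'

```text
time: 19.3
tool_pos: [571.1, 0.3, 33.2]
tcp_rot: [3.141, 0.003, 1.78]
contact_force: [2.2, -11.2, -0.7]
grip_width: 10.9
finger_force: 30.0
```

The second grip, well clear of the block, stalled after 5.9 mm at 11 N. The rod is on the floor at a depth of about 55 mm, within the given range. I'll release it, rise, and back off to look at the stop.

Call:
send_rows --rows '[{"x":0.02,"y":0,"z":0,"ax":0,"ay":0,"az":0,"jaw":-0.4},{"x":0.02,"y":0,"z":0,"ax":0,"ay":0,"az":0,"jaw":-0.4},{"x":0,"y":0,"z":0,"ax":0,"ay":0,"az":0,"jaw":-0.4},{"x":0,"y":0,"z":-0.2,"ax":0,"ay":0,"az":0,"jaw":-0.2},{"x":0,"y":0,"z":-0.46,"ax":0,"ay":0,"az":0,"jaw":-0.1},{"x":-0.3,"y":0,"z":-0.46,"ax":0,"ay":0,"az":0,"jaw":0},{"x":-0.6,"y":0,"z":-0.46,"ax":0,"ay":0,"az":0,"jaw":0},{"x":-0.9,"y":0,"z":-0.46,"ax":0,"ay":0,"az":0,"jaw":0},{"x":-1,"y":0,"z":-0.46,"ax":0,"ay":0,"az":0,"jaw":0},{"x":-1,"y":0,"z":-0.46,"ax":0,"ay":0,"az":0,"jaw":0}]'

```text
time: 20.55
tool_pos: [611.8, -193.9, 124.5]
tcp_rot: [-3.141, -0.001, 1.778]
contact_force: [0.1, 1.6, -0.6]
grip_width: 46.1
finger_force: 0.0
```

```bash
cat > gap.py <<'E'
from h import *
import sys
z=np.load(sys.argv[1]+".npz"); C=cam("wrist",dict(tool_pos=z["pos"],tcp_rot=z["rot"])); W=cloud(C,z["d"]); d=z["d"]
T=(W-z["pos"])@Ro.from_euler("xyz",z["rot"]).as_matrix()
def rep(name,lo,hi,xl,xh,mina=40):
    m=(W[...,2]>lo)&(W[...,2]<hi)&(d>0)&(abs(T[...,1])<40)&(T[...,0]>xl)&(T[...,0]<xh)
    n,l,s,c=cv2.connectedComponentsWithStats(m.astype(np.uint8))
    for i in range(1,n):
        t=T[l==i]
        if s[i,4]>mina: print(name,s[i,4],c[i].round(),"x %.1f..%.1f y %.1f..%.1f"%(t[:,0].min(),t[:,0].max(),t[:,1].min(),t[:,1].max()),"z",np.median(W[l==i][:,2]).round(1))
rep("stop top",83,95,-20,150); rep("rod head",49.5,56,0,220); rep("shank/V",42,49,0,260); rep("block",76,81,100,400)
E
python3 look.py w8; python3 gap.py w8
```

```text
20.55 [ 611.79769157 -193.9178893   124.51116424] [-3.14111483e+00 -8.11459910e-04  1.77826100e+00]
stop top 608 [314. 186.] x 23.4..35.2 y -11.9..11.2 z 88.8
rod head 853 [314.  30.] x 119.3..154.6 y -7.9..6.6 z 51.6
rod head 52 [314. 169.] x 34.6..35.1 y -11.8..11.4 z 51.8
shank/V 49 [309.   4.] x 150.3..156.8 y -6.5..0.0 z 47.9
shank/V 320 [316.  32.] x 119.2..156.2 y -9.5..8.4 z 47.5
```

View pics/w8.png

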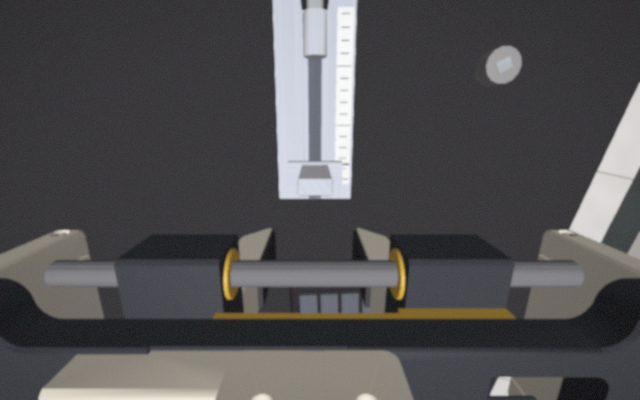

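The view shows the stop top at (314,186) with its face at x = 35.2 mm, and the rod head end at (314,56) at x ≈ 119.2 mm, so the gap is about 84 mm. Next I pinch the stop.

Call:
send_rows --rows '[{"x":0.146,"y":0,"z":0,"ax":0,"ay":0,"az":0,"jaw":0},{"x":0.146,"y":0,"z":0,"ax":0,"ay":0,"az":0,"jaw":0},{"x":0.146,"y":0,"z":0.15,"ax":0,"ay":0,"az":0,"jaw":0},{"x":0.146,"y":0,"z":0.31,"ax":0,"ay":0,"az":0,"jaw":0},{"x":0.146,"y":0,"z":0.31,"ax":0,"ay":0,"az":0,"jaw":0},{"x":0.146,"y":0,"z":0.31,"ax":0,"ay":0,"az":0,"jaw":-1},{"x":0.146,"y":0,"z":0.31,"ax":0,"ay":0,"az":0,"jaw":-1},{"x":0.146,"y":0,"z":0.31,"ax":0,"ay":0,"az":0,"jaw":-1},{"x":0.146,"y":0,"z":0.31,"ax":0,"ay":0,"az":0,"jaw":-1},{"x":0.146,"y":0,"z":0.31,"ax":0,"ay":0,"az":0,"jaw":-1}]'

```text
time: 21.85
tool_pos: [606.5, -164.9, 64.4]
tcp_rot: [3.14, 0.001, 1.78]
contact_force: [-1.2, 0.1, 6.3]
grip_width: 23.6
finger_force: 30.0
```

Call:
send_rows --rows '[{"x":0.05,"y":0,"z":0,"ax":0,"ay":0,"az":0,"jaw":-1},{"x":0.1,"y":0,"z":0,"ax":0,"ay":0,"az":0,"jaw":-1},{"x":0.16,"y":0,"z":0,"ax":0,"ay":0,"az":0,"jaw":-1},{"x":0.22,"y":0,"z":0,"ax":0,"ay":0,"az":0,"jaw":-1},{"x":0.28,"y":0,"z":0,"ax":0,"ay":0,"az":0,"jaw":-1},{"x":0.33,"y":0,"z":0,"ax":0,"ay":0,"az":0,"jaw":-1},{"x":0.36,"y":0,"z":0,"ax":0,"ay":0,"az":0,"jaw":-1},{"x":0.38,"y":0,"z":0,"ax":0,"ay":0,"az":0,"jaw":-1},{"x":0.39,"y":0,"z":0,"ax":0,"ay":0,"az":0,"jaw":-1},{"x":0.39,"y":0,"z":0,"ax":0,"ay":0,"az":0,"jaw":-1}]'

```text
time: 23.1
tool_pos: [590.3, -88.6, 64.4]
tcp_rot: [3.14, 0.001, 1.78]
contact_force: [-2.5, -1.4, 6.3]
grip_width: 23.9
finger_force: 30.0
```

```bash
python3 look.py w9; python3 - <<'E'
from h import *
z=np.load("w9.npz"); C=cam("wrist",dict(tool_pos=z["pos"],tcp_rot=z["rot"])); W=cloud(C,z["d"])
T=(W-z["pos"])@Ro.from_euler("xyz",z["rot"]).as_matrix()
for v in range(180,240,3): print(v,T[v,314].round(1),W[v,314,2].round(1),z["p"][v,314])
E
```

```text
23.1 [590.26328749 -88.64889311  64.41603893] [3.14001293e+00 1.39768962e-03 1.78029170e+00]
180 [38.4 -0.6 12.2] 52.1 [214 218 231]
183 [36.7 -0.6 11.5] 52.8 [214 219 230]
186 [34.7 -0.6 12.2] 52.2 [213 218 230]
189 [33.1 -0.6 11.1] 53.3 [214 219 231]
192 [31.  -0.6 12.4] 52.0 [213 218 230]
195 [29.1 -0.6 12.4] 51.9 [213 217 230]
198 [27.3 -0.6 12. ] 52.4 [214 218 231]
201 [25.  -0.6 13.3] 51.1 [214 218 231]
204 [23.4 -0.6 12.2] 52.2 [214 219 230]
207 [21.7 -0.6 11.5] 52.9 [214 218 231]
210 [20.  -0.6 10.9] 53.5 [214 219 231]
213 [17.7 -0.6 11.9] 52.5 [215 219 231]
216 [16.2 -0.6 10.4] 54.0 [214 218 231]
219 [13.9 -0.6 11.5] 52.9 [213 218 231]
222 [ 5.1 -0.6 30.2] 34.2 [163 164 172]
225 [ 5.5 -0.6 23.3] 41.2 [135 135 140]
228 [ 5.3 -0.6 18.2] 46.2 [136 136 137]
231 [ 5.6 -0.6 12.3] 52.1 [136 134 139]
234 [ 5.4 -0.6  7.8] 56.6 [131 130 135]
237 [ 5.1 -0.6  3.7] 60.7 [134 135 137]
```

Call:
send_rows --rows '[{"x":0.005,"y":0,"z":0,"ax":0,"ay":0,"az":0,"jaw":-1},{"x":0.01,"y":0,"z":0,"ax":0,"ay":0,"az":0,"jaw":-1},{"x":0.015,"y":0,"z":0,"ax":0,"ay":0,"az":0,"jaw":-1},{"x":0.02,"y":0,"z":0,"ax":0,"ay":0,"az":0,"jaw":-1},{"x":0.023,"y":0,"z":0,"ax":0,"ay":0,"az":0,"jaw":-1},{"x":0.026,"y":0,"z":0,"ax":0,"ay":0,"az":0,"jaw":-1},{"x":0.028,"y":0,"z":0,"ax":0,"ay":0,"az":0,"jaw":-1},{"x":0.028,"y":0,"z":0,"ax":0,"ay":0,"az":0,"jaw":-1},{"x":0.028,"y":0,"z":0,"ax":0,"ay":0,"az":0,"jaw":-1},{"x":0.028,"y":0,"z":0,"ax":0,"ay":0,"az":0,"jaw":-1}]'

```text
time: 24.4
tool_pos: [589.2, -83.5, 64.4]
tcp_rot: [3.14, 0.002, 1.78]
contact_force: [-1.6, -2.9, 7.2]
grip_width: 23.8
finger_force: 30.0
```

```bash
cat > e.py <<'E'
from h import *
import sys
z=np.load(sys.argv[1]+".npz"); C=cam("wrist",dict(tool_pos=z["pos"],tcp_rot=z["rot"])); W=cloud(C,z["d"])
T=(W-z["pos"])@Ro.from_euler("xyz",z["rot"]).as_matrix()
for v in range(206,252,2): print(v,T[v,314,0].round(1),W[v,314,2].round(1),z["p"][v,314,0])
E
python3 look.py w10; python3 e.py w10
```

```text
24.4 [589.17993945 -83.49942967  64.41291726] [3.13992258e+00 1.74938391e-03 1.78021069e+00]
206 22.1 52.3 214
208 21.0 52.8 213
210 19.4 51.8 215
212 18.3 52.5 213
214 17.3 53.3 214
216 15.7 52.3 215
218 14.4 52.6 212
220 13.3 53.2 214
222 11.9 52.7 213
224 10.6 52.9 212
226 9.3 52.9 214
228 7.8 52.7 205
230 5.4 49.8 157
232 5.6 53.9 134
234 5.4 56.7 136
236 5.7 60.6 133
238 5.2 62.4 134
240 5.2 65.4 136
242 5.3 68.5 135
244 5.2 71.0 134
246 5.4 74.1 137
248 4.6 74.9 135
250 5.4 79.1 136
```

Call:
send_rows --rows '[{"x":0.002,"y":0,"z":0,"ax":0,"ay":0,"az":0,"jaw":-1},{"x":0.004,"y":0,"z":0,"ax":0,"ay":0,"az":0,"jaw":-1},{"x":0.006,"y":0,"z":0,"ax":0,"ay":0,"az":0,"jaw":-1},{"x":0.008,"y":0,"z":0,"ax":0,"ay":0,"az":0,"jaw":-1},{"x":0.01,"y":0,"z":0,"ax":0,"ay":0,"az":0,"jaw":-1},{"x":0.012,"y":0,"z":0,"ax":0,"ay":0,"az":0,"jaw":-1},{"x":0.012,"y":0,"z":0,"ax":0,"ay":0,"az":0,"jaw":-1},{"x":0.012,"y":0,"z":0,"ax":0,"ay":0,"az":0,"jaw":-1},{"x":0.012,"y":0,"z":0,"ax":0,"ay":0,"az":0,"jaw":-1},{"x":0.012,"y":0,"z":0,"ax":0,"ay":0,"az":0,"jaw":-1}]'

```text
time: 25.7
tool_pos: [588.9, -82.0, 64.4]
tcp_rot: [3.14, 0.003, 1.78]
contact_force: [-0.8, -6.1, 6.3]
grip_width: 23.5
finger_force: 30.0
```

```bash
python3 look.py w11; python3 e.py w11 | sed -n 10,17p
```

```text
25.7 [588.87971215 -81.97378322  64.41570952] [3.13968704e+00 2.97966978e-03 1.78014297e+00]
224 10.8 53.5 213
226 9.1 52.4 214
228 8.0 53.0 213
230 6.3 52.2 208
232 5.2 52.9 162
234 5.4 56.5 135
236 5.3 59.5 135
238 5.2 62.4 134
```

Contact: the axial force rose from 2.5 to about 6 N and the motion stalled, so the rod is backed by the floor. I'll let go and rise.

Call:
send_rows --rows '[{"x":0,"y":0,"z":0,"ax":0,"ay":0,"az":0,"jaw":-0.3},{"x":0,"y":0,"z":0,"ax":0,"ay":0,"az":0,"jaw":0},{"x":0,"y":0,"z":0,"ax":0,"ay":0,"az":0,"jaw":0},{"x":0,"y":0,"z":0,"ax":0,"ay":0,"az":0,"jaw":0},{"x":0,"y":0,"z":-0.15,"ax":0,"ay":0,"az":0,"jaw":0},{"x":0,"y":0,"z":-0.35,"ax":0,"ay":0,"az":0,"jaw":0},{"x":-0.2,"y":0,"z":-0.35,"ax":0,"ay":0,"az":0,"jaw":0},{"x":-0.3,"y":0,"z":-0.35,"ax":0,"ay":0,"az":0,"jaw":0},{"x":-0.3,"y":0,"z":-0.35,"ax":0,"ay":0,"az":0,"jaw":0},{"x":-0.3,"y":0,"z":-0.35,"ax":0,"ay":0,"az":0,"jaw":0}]'

```text
time: 27.0
tool_pos: [600.0, -138.2, 132.2]
tcp_rot: [-3.14, -0.002, 1.78]
contact_force: [-0.4, -0.1, -0.6]
grip_width: 45.9
finger_force: 0.0
```

```bash
python3 look.py w12; python3 gap.py w12; python3 - <<'E'
from h import *
z=np.load("w12.npz"); C=cam("wrist",dict(tool_pos=z["pos"],tcp_rot=z["rot"])); W=cloud(C,z["d"])
T=(W-z["pos"])@Ro.from_euler("xyz",z["rot"]).as_matrix()
for v in range(60,190,4): print(v,T[v,314,0].round(1),W[v,314,2].round(1),z["p"][v,314,0])
cv2.imwrite("pics/w12c.png",cv2.resize(z["p"][:230,200:440,::-1],None,fx=2.5,fy=2.5))
E
```

```text
27.0 [ 599.98633423 -138.2397822   132.15693925] [-3.14007105e+00 -1.54142544e-03  1.78021329e+00]
stop top 609 [315. 145.] x 50.9..62.6 y -11.8..11.8 z 88.7
rod head 618 [315. 114.] x 63.0..92.2 y -7.2..6.7 z 51.7
shank/V 1774 [314.  58.] x 62.9..159.8 y -18.0..17.4 z 47.3
60 117.6 48.6 180
64 114.7 49.4 182
68 111.9 49.1 180
72 108.9 50.1 181
76 106.2 48.6 180
80 103.4 48.5 180
84 100.4 49.3 181
88 97.4 49.0 181
92 94.4 49.8 181
96 91.3 52.1 208
100 88.3 53.0 211
104 85.4 51.6 210
108 82.3 52.6 211
112 79.3 52.8 210
116 76.3 54.0 210
120 73.2 52.9 213
124 70.2 53.3 210
128 67.1 52.5 210
132 63.9 52.4 207
136 62.6 87.1 160
140 60.0 88.8 212
144 57.2 88.3 215
148 54.7 90.2 213
152 51.9 89.1 214
156 40.2 14.7 114
160 36.4 14.7 112
164 32.6 14.7 109
168 28.6 14.0 111
172 24.7 14.1 111
176 20.7 13.6 111
180 16.8 14.1 109
184 12.8 14.3 109
188 8.8 14.3 110
```

View pics/w12c.png

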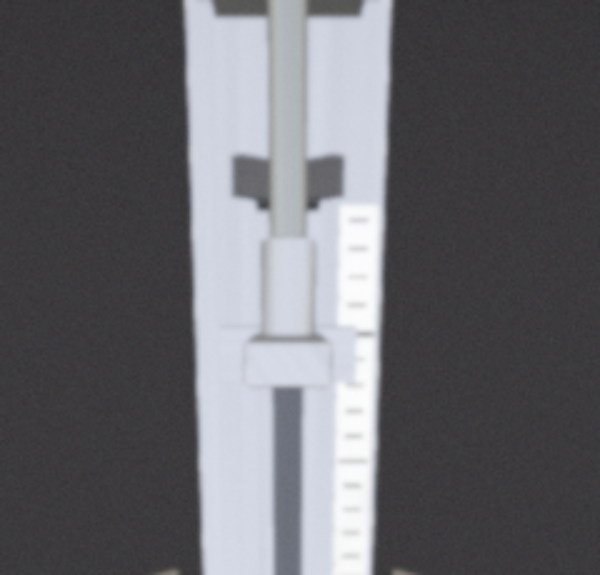

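The picture shows the stop's face (row about 338) against the rod's head, which spans 62.9–92.7 mm in x with the face at 62.6 mm. The rod lies in the V and the bore, and the gripper is clear, so I'm handing in.

```bash
python3 -c "
from plant import bot
print(bot.close_job())"
```

```text
the job is handed in; nothing more can be done
None
```

The job is handed in (no verdict was shown): the rod is bottomed in the bore at about 54 mm, the stop's face is within about 0.3 mm of the rod's end by camera, and the gripper is clear.

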